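Rock the seesaw gate over and feed the bearing balls into the other tray

TASK

The little seesaw gate of the ball sorter is tipped down towards one of its two trays. With the fingertips, press the tab at its raised end down until the gate rocks over its pivot and lies on its other stop; only then push the three steel balls along the feed trough and over its lip, so that all of them roll down the other way and come to rest in the tray at the end that stood raised at the start. Only press and push: nothing is picked up, and the other things lying about stay where they are.

Things in the scene. Friction and masses are not known exactly. Their poses are not given: they have to be found in the camera images.
- sorter: Ball sorter fixed to the bench, about 260 mm wide: grey base, aluminium feed trough on the robot's side, seesaw gate across behind it, an open steel tray at each end of the gate. Origin on the bench top under the middle of the gate; its x axis runs along the trough in the feed direction (away from the robot), y to the left along the level gate, z up. Its yaw is within 0.3 rad of the robot's axes. A cabinet stands behind it.
- trough_lip (a point): Middle of the trough's outlet edge, on its floor, 78 mm above the bench; axes as the sorter's. The trough runs 105 mm back from here (-x), open at both ends, 26 mm wide inside, side walls 5 mm high. Its floor dips 3 mm, lowest 36 mm behind the lip, and rises 5 mm to the rear: balls wait in the dip. A ball whose centre passes the lip drops 14 mm on to the gate and rolls to its lower end.
- gate_beam (a joint): Tilt of the seesaw gate about its pivot (60 mm above the bench over the sorter's origin, axis along the sorter's x), rad. Positive: left end (+y) up, right end down; negative the reverse. It rests on a stop at about +0.22 or -0.22, on either side at the start; a round weight on top (to 109 mm above the bench) makes it fall over to the nearer stop by itself, so it goes over once past 0. A press of under 1 N on a tab moves it.
- tab_left (a point): Middle of the upper face of the ribbed press tab on the gate's left end: plate 30 mm along x by 36 mm along y, on the robot's side of the gate, 34 mm from the sorter's origin towards -x and 58 mm to +y, 68 mm above the bench when level; about 81 mm raised, 55 mm lowered. It turns with the gate.
- tab_right (a point): The same on the right end (58 mm to -y).
- tray_left (a point): Floor centre of the open tray under the gate's left end, 6 mm above the bench, 98 mm to the left of the sorter's origin; inside 72 mm along x, 58 mm along y, outer wall 44 mm high; its floor slopes slightly outwards and to the front.
- tray_right (a point): Floor centre of the like tray under the right end, 98 mm to the right.
- ball_1_center (a point): Centre of the first steel bearing ball, 24 mm across, about 57 g, the one nearest the lip (12 mm behind it). Polished and oiled: rolls freely, slips easily.
- ball_2_center (a point): Centre of the second ball, the same, touching behind the first.
- ball_3_center (a point): Centre of the third ball, the same, rearmost in the trough: its centre lies about 60 mm behind the lip, 89 mm above the bench.
- bottle: Small brown oil bottle, 29 mm wide, 62 mm high, standing on the bench to the left of the trough; leave it.
- collet: Steel collet, 36 mm long and 11 mm thick, lying to the right of the trough; leave it.
- loupe: Black eyeglass (loupe), 41 mm wide, 38 mm high, towards the front right; leave it.
- tin: Round parts tin, 47 mm across, 22 mm high, on the right; leave it.
- pliers: Pliers with blue handles, 129 mm long, lying at the front left; leave them.
Things that resemble listed ones, but are neither listed nor needed, are in the scene too. Leave any red look-alike of the part that bears ball_3_center alone. Leave any brown look-alike of the part that bears ball_1_center alone.

How it is judged:
By the outcome, as a careful person would: the job done as asked, in the order asked, and still so for the second after the job is handed in, with the robot touching nothing.
It also fails if it takes over 42 s, if anything falls off the work surface, if the arm or the gripper's body presses on something with over 40 N, if the wrist force passes 120 N, or if a joint passes its speed limit or range.

ROBOT

A 6-joint arm with a two-finger parallel gripper is mounted at the origin on a cart in front of the work surface, level with it; the furniture and walls round the work are solid. World frame = base frame: x ahead of the robot, y to its left, z up, the work surface at z = 0. Lengths are in m, angles in rad, forces in N, time in s.
With the tool pointing down it reaches from about 0.35 to 0.8 m from the base axis. Payload 7.3 kg.
Tool frame: the origin (TCP) lies where the fingers leave the gripper's body, on its centre line; the fingertips stand 73 mm ahead of it and the grasp point (between the pads) lies 54 mm ahead of it (arm.tip_reach is the distance from the TCP to the fingertips, in m); z points along the fingers, y is the direction in which the jaws open and shut (so a half turn about z gives the same grasp; the last joint's range is limited). The gripper opens to 85 mm and grips with 20 to 120 N. Pads are 22 mm wide; open, the fingers measure 114 mm over their backs; the gripper's body (76 mm by 85 mm) begins 54 mm behind the grasp point. The pads swing forward as they close: fully open they stand 13 mm farther back than shut.
Start: joints at [-1.374, 0.342, 1.524, -0, 1.275, -0.146], TCP at [0.176, -0.494, 0.304] pointing down, gripper open.
Joint ranges: [-2.53, 2.53], [-0.77, 2.02], [0.04, 2.7], [-1, 4.14], [0.28, 2.66], [-3.11, 3.11]. Speed limits (rad/s): [2.57, 2.57, 3.14, 3.14, 3.14, 3.14].

INTERFACE

Orientations are given as a unit quaternion [w, x, y, z].
In Python, from station import observe, cams, sign_off, arm gives the robot as it stands.
- The arm moves only by the tool apply_moves, never from a script. Its argument "series" is text: rows parted by semicolons, each of 7 numbers parted by spaces: the shift along the tool's x, y, z in cm, then the turn, a rotation vector about the tool's x, y, z in rad, then the opening in per cent of the stroke, from 0 (shut) to 100 (fully open). In form: x y z ax ay az claw; .... A call has 1 to 12 rows; each row shifts and turns the commanded pose from where the row before left it, along the tool's axes as they then stand; what a row does not reach is not made up. A row lasts 1/8 s, in which the tool goes at most 62.5 mm and 10.7 degrees, less where a joint would pass 70% of its speed; a pose out of reach is approached as far as the arm can. A call is refused whole if a number of a shift passes 6.25 or a number of a turn 0.188, either way. A call with a gripper value outside its range is refused whole. The fingers move at their own pace and stop on an object; "newtons" is the grip in N (left out, the last holds). Time passes only in rows, so rows that do not move let the fingers close. It gives the time, the measured TCP pose, the force and the opening at its end, in the units of the state.
- observe(): the state, without advancing time (a new reading comes with each control period).
- cams.get_image(name): name is "side" or "top"; returns a dict with "img" (400x640x3 uint8, red, green, blue), "fx", "fy", "cx", "cy" (pixels), "rvec" (rotation vector, rad) and "tvec" (3), from world to camera coordinates, as OpenCV has them. Camera axes: x right, y down, z forward; pixel columns grow to the right and rows downward; lengths in m; the calibration is good to about 2 mm. A picture is of the moment at which its call begins. There is no depth.
- sign_off(): hands the job in, once; it reports no verdict.
The state is a dict: "time": time; "joints": joint angles; "qd": joint speeds; "joint_torque": joint torques, N m; "tcp_pos": TCP position; "orientation": TCP orientation; "force": force on the tool from outside, world axes, zero at the start; "wrist_torque": the same for the moment, N m; "finger_gap": finger opening in m.
Only numpy, scipy, OpenCV 4.12 (cv2) and the standard library are available. Lean on these libraries where they do the work, as an engineer would, in place of code of your own. Each camera call takes 0.05 s, during which the arm holds its last target.

## Working session

There is one attempt and no reset: what is moved stays moved. The work goes in short steps, Python scripts to look and compute and a tool call to move; the robot and the scene stay as the last step left them, time stands still between calls to the robot, and variables do not carry over. Pictures are saved under pics/ and viewed, and the job is handed in when it is done.

Besides the shell and the picture viewer there is one more tool, called after "Call:" by a JSON object that holds its "api" and its "payload". apply_moves: Moves the arm, as the interface text tells. Its arguments: {"type":"object","properties":{"series":{"type":"string"},"newtons":{"type":"number"}},"required":["series"]}

```bash
mkdir -p pics; ls; python3 - <<'E'
from station import observe,cams,arm
import cv2
s=observe();print({k:s[k] for k in('time','tcp_pos','orientation','finger_gap','force')},arm.tip_reach)
for n in('side','top'):
    d=cams.get_image(n);cv2.imwrite(f'pics/{n}0.png',d['img'][:,:,::-1]);print(n,[d[k] for k in('fx','fy','cx','cy','rvec','tvec')])
E
```

```text
pics
{'time': 0.0, 'tcp_pos': array([ 0.17640896, -0.49416923,  0.30321678]), 'orientation': array([-7.85265139e-04,  9.85347809e-01,  1.70555205e-01, -3.09548044e-05]), 'finger_gap': 0.08515759633647518, 'force': array([0.11086493, 0.07323176, 0.49878183])} 0.0726
side [490.98140446450543, 490.98140446450543, 315.2246173720031, 204.30696792126275, array([ 0.307147  , -2.48305765,  1.68024397]), array([0.5549825 , 0.08277933, 1.01685555])]
top [393.21076483035733, 393.21076483035733, 322.0906554145638, 203.29905057002404, array([ 2.18077997, -2.20267516,  0.06730913]), array([0.16815506, 0.5209172 , 1.05530873])]
```

View pics/side0.png

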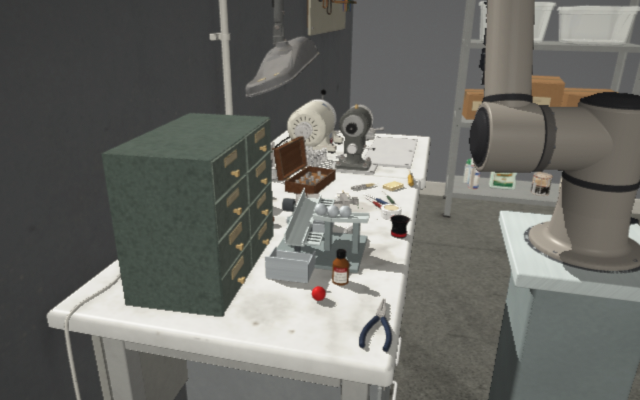

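View pics/top0.png

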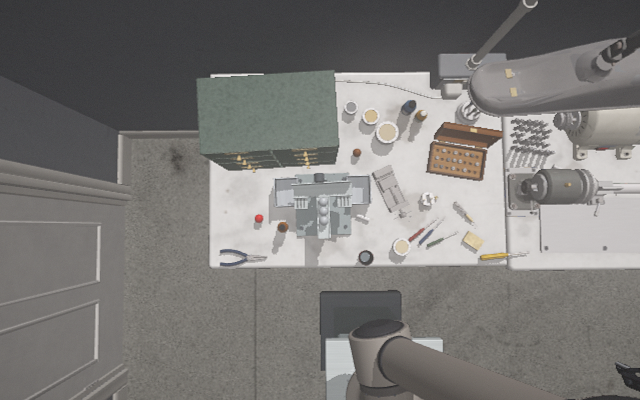

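```bash
python3 - <<'E'
import cv2
a=cv2.imread('pics/top0.png')[160:260,245:395];b=cv2.imread('pics/side0.png')[180:310,250:420]
cv2.imwrite('pics/c1.png',cv2.resize(a,None,fx=5.3,fy=5.3,interpolation=cv2.INTER_CUBIC));cv2.imwrite('pics/c2.png',cv2.resize(b,None,fx=4.5,fy=4.5,interpolation=cv2.INTER_CUBIC))
E
```

```text
(no output)
```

View pics/c1.png

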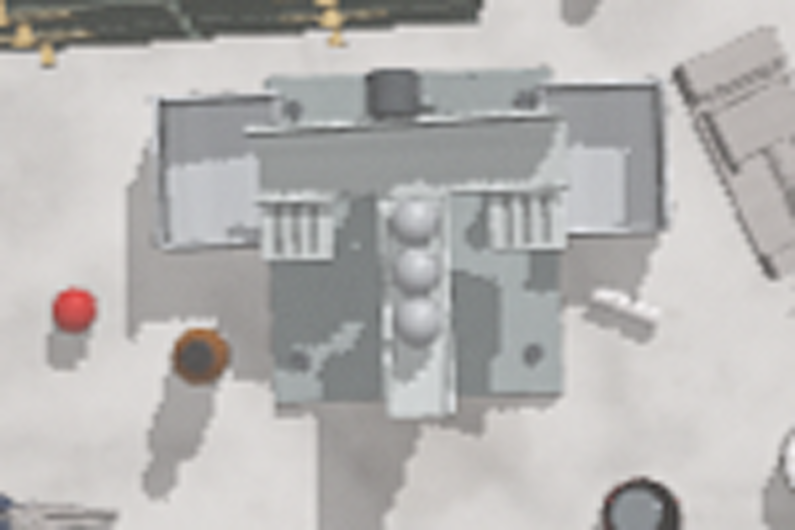

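View pics/c2.png

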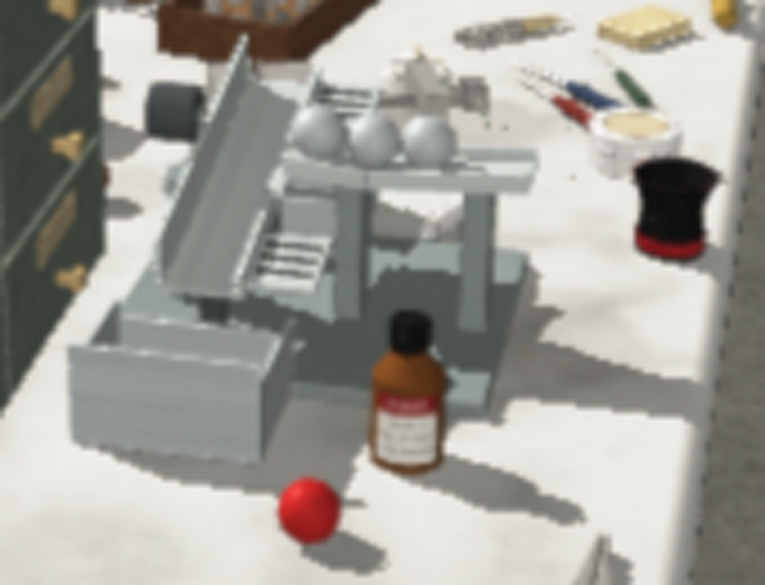

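The picture shows the gate with its left (+y) end down and its right tab raised at about (343,202) in the top view, so the right tray is the target. The three steel balls in the trough are at top-view pixels (323,201), (324,211) and (324,220). The red ball on the bench (259,218) and the brown ball (356,152) are the look-alikes, and they don't fit because they are coloured and not in the trough.

```bash
cat > h.py <<'E'
import numpy as np,cv2
from station import cams,observe
def ray(d,p):
    R=cv2.Rodrigues(np.array(d['rvec']))[0];t=np.array(d['tvec'])
    v=R.T@np.array([(p[0]-d['cx'])/d['fx'],(p[1]-d['cy'])/d['fy'],1]);return -R.T@t,v/np.linalg.norm(v)
def plane(d,p,z):
    o,v=ray(d,p);return o+v*(z-o[2])/v[2]
def tri(d1,p1,d2,p2):
    A=np.zeros((3,3));b=np.zeros(3)
    for d,p in((d1,p1),(d2,p2)):
        o,v=ray(d,p);M=np.eye(3)-np.outer(v,v);A+=M;b+=M@o
    return np.linalg.solve(A,b)
def proj(d,P):
    return cv2.projectPoints(np.array(P,float).reshape(-1,3),np.array(d['rvec']),np.array(d['tvec']),np.array([[d['fx'],0,d['cx']],[0,d['fy'],d['cy']],[0,0,1.]]),None)[0].reshape(-1,2)
E
python3 - <<'E'
from h import *
np.set_printoptions(precision=4,suppress=True)
T=cams.get_image('top');S=cams.get_image('side')
ct=lambda x,y:((x+.5)/5.3-.5+245,(y+.5)/5.3-.5+160)
cs=lambda x,y:((x+.5)/4.5-.5+250,(y+.5)/4.5-.5+180)
for a,b in zip([(415,216),(417,270),(418,318)],[(318,132),(373,140),(429,140)]):
    print('ball',tri(T,ct(*a),S,cs(*b)),plane(T,ct(*a),.089))
print('tray top corners');
for a in [(160,100),(163,247),(660,83),(664,230)]: print(plane(T,ct(*a),.044))
print('trough rear',plane(T,ct(388,416),.088),plane(T,ct(453,412),.088),'lip',plane(T,ct(380,195),.083),plane(T,ct(450,193),.083))
print('tabR',[plane(T,ct(*a),.081) for a in [(490,195),(557,187),(500,252),(566,247)]])
print('tabL',[plane(T,ct(*a),.055) for a in [(260,202),(335,200),(263,260),(333,258)]])
print('red',plane(T,(259,218),.012))
E
```

```text
ball [0.5242 0.1607 0.0877] [0.5256 0.161  0.089 ]
ball [0.4992 0.1601 0.0863] [0.4998 0.1603 0.089 ]
ball [0.4755 0.1598 0.0887] [0.4768 0.16   0.089 ]
tray top corners
[0.5883 0.2882 0.044 ]
[0.5144 0.2869 0.044 ]
[0.5944 0.037  0.044 ]
[0.5204 0.0363 0.044 ]
trough rear [0.4303 0.1748 0.088 ] [0.4319 0.1438 0.088 ] lip [0.5364 0.1777 0.083 ] [0.537 0.144 0.083]
tabR [array([0.536 , 0.1246, 0.081 ]), array([0.5395, 0.0922, 0.081 ]), array([0.5084, 0.1201, 0.081 ]), array([0.5105, 0.0883, 0.081 ])]
tabL [array([0.5356, 0.2375, 0.055 ]), array([0.5363, 0.2004, 0.055 ]), array([0.5069, 0.2362, 0.055 ]), array([0.5075, 0.2016, 0.055 ])]
red [0.4844 0.3353 0.012 ]
```

Call:
{"api": "apply_moves", "payload": {"series": "0 0 0 0 0 0.16 0; 0 0 0 0 0 0.16 0; 3 -4.9 0 0 0 0 0; 3 -4.9 0 0 0 0 0; 3 -4.9 0 0 0 0 0; 3 -4.9 0 0 0 0 0; 3 -4.9 0 0 0 0 0; 3 -4.9 0 0 0 0 0; 3 -4.9 0 0 0 0 0; 3 -4.9 0 0 0 0 0; 3 -4.9 0 0 0 0 0; 3 -4.9 0 0 0 0 0"}}

```text
time: 1.7
tcp_pos: [0.4659, 0.0041, 0.304]
orientation: [0.0, 1.0, 0.012, 0.0]
force: [1.1, -0.9, 0.8]
finger_gap: -0.0003
```

Call:
{"api": "apply_moves", "payload": {"series": "1.9 -3.2 0 0 0 0 0; 1.9 -3.3 0 0 0 0 0; 1.8 -3.3 0 0 0 0 0; 0 0 4.5 0 0 0 0; 0 0 4.5 0 0 0 0; 0 0 3.6 0 0 0 0; 0 0 0 0 0 0 0; 0 0 0 0 0 0 0"}}

```text
time: 2.7
tcp_pos: [0.5198, 0.1015, 0.1791]
orientation: [0.0, 1.0, 0.011, 0.001]
force: [-0.9, 0.1, 0.7]
finger_gap: -0.0001
```

```bash
python3 - <<'E'
from h import *
T=cams.get_image('top')['img'];S=cams.get_image('side')['img']
a=cv2.resize(T[150:260,250:400],None,fx=3.6,fy=3.6,interpolation=cv2.INTER_CUBIC);b=cv2.resize(S[120:290,260:420],None,fx=3.5,fy=3.5,interpolation=cv2.INTER_CUBIC)
cv2.imwrite('pics/t1.png',a[:,:,::-1]);cv2.imwrite('pics/s1.png',b[:,:,::-1])
E
```

```text
(no output)
```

View pics/t1.png

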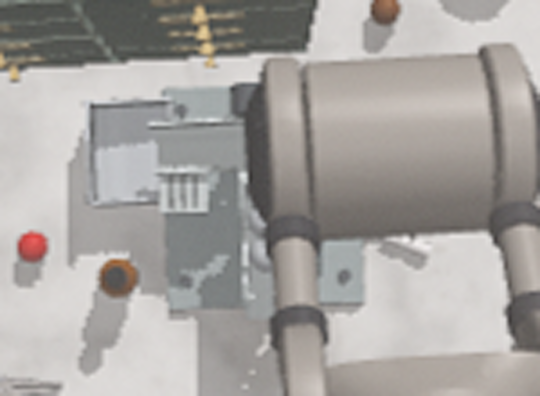

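View pics/s1.png

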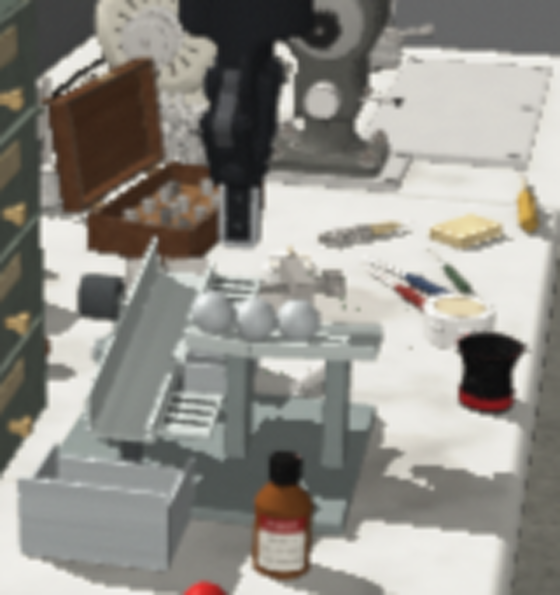

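The fingertips are right above the raised right tab: in the side crop the tip is at (240,243) and the tab at (235,288). Next I press.

Call:
{"api": "apply_moves", "payload": {"series": "0 0 1 0 0 0 0; 0 0 1 0 0 0 0; 0 0 0.6 0 0 0 0; 0 0 0.5 0 0 0 0; 0 0 0.5 0 0 0 0; 0 0 0.5 0 0 0 0; 0 0 0.5 0 0 0 0; 0 0 0.2 0 0 0 0; 0 0 0 0 0 0 0; 0 0 0 0 0 0 0"}}

```text
time: 4.05
tcp_pos: [0.5191, 0.1015, 0.13]
orientation: [0.0, 1.0, 0.011, 0.0]
force: [0.2, 0.2, 0.0]
finger_gap: 0.0001
```

```bash
python3 - <<'E'
from h import *
S=cams.get_image('side')['img']
b=cv2.resize(S[160:290,260:420],None,fx=4.5,fy=4.5,interpolation=cv2.INTER_CUBIC)
cv2.imwrite('pics/s2.png',b[:,:,::-1])
E
```

```text
(no output)
```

View pics/s2.png

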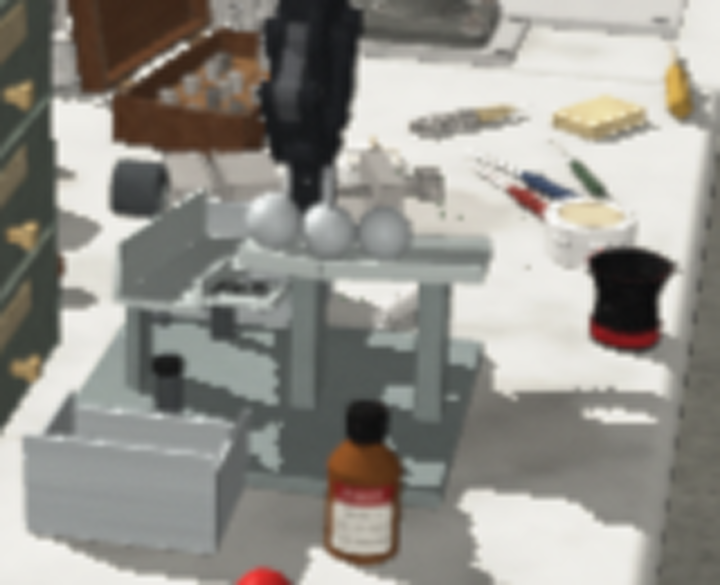

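The gate has rocked over: its left end is up and the balls are still in the trough. I'll retreat and go behind ball 3.

Call:
{"api": "apply_moves", "payload": {"series": "0 0 -4 0 0 0 0; 0 0 -5 0 0 0 0; 0 0 -1 0 0 0 0; -2.6 -2 0 0 0 0 0; -2.6 -2 0 0 0 0 0; -2.6 -1.9 0 0 0 0 0; 0 0 3 0 0 0 0; 0 0 2 0 0 0 0; 0 0 0 0 0 0 0; 0 0 0 0 0 0 0"}}

```text
time: 5.35
tcp_pos: [0.4399, 0.1587, 0.1802]
orientation: [0.0, 1.0, 0.011, 0.0]
force: [0.3, -0.1, 0.5]
finger_gap: -0.0003
```

```bash
python3 - <<'E'
from h import *
s=observe();print(s['tcp_pos'],s['orientation'])
T=cams.get_image('top');S=cams.get_image('side')
p=s['tcp_pos']-[0,0,.0726];print(proj(S,p),proj(T,p))
a=cv2.resize(T['img'][160:250,260:390],None,fx=4,fy=4,interpolation=cv2.INTER_CUBIC);b=cv2.resize(S['img'][160:290,260:420],None,fx=4.5,fy=4.5,interpolation=cv2.INTER_CUBIC)
cv2.imwrite('pics/t3.png',a[:,:,::-1]);cv2.imwrite('pics/s3.png',b[:,:,::-1])
E
```

```text
[0.43990787 0.15868435 0.18019129] [2.00558310e-05 9.99935734e-01 1.13361871e-02 1.36648290e-04]
[[363.19814935 203.13585415]] [[324.19018921 234.36919673]]
```

View pics/t3.png

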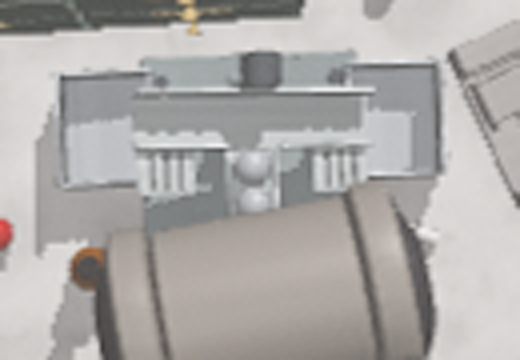

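View pics/s3.png

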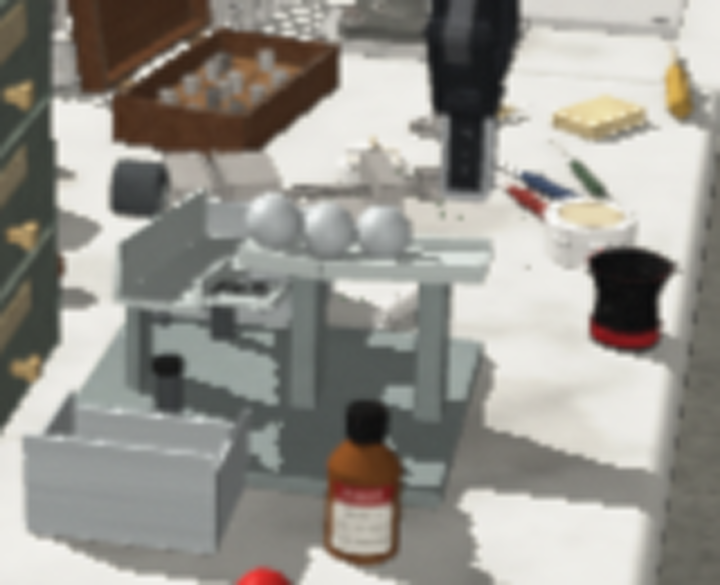

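The gate stays left end up, and the fingers stand behind ball 3 and clear of it (tip at side crop (468,190)). Next I lower and push slowly.

Call:
{"api": "apply_moves", "payload": {"series": "0 0 1.0 0 0 0 0; 0 0 0.6 0 0 0 0; 0 0 0 0 0 0 0; 0.6 0 0 0 0 0 0; 0.4 0 0 0 0 0 0; 0.4 0 0 0 0 0 0; 0.4 0 0 0 0 0 0; 0.4 0 0 0 0 0 0; 0.4 0 0 0 0 0 0; 0 0 0 0 0 0 0"}}

```text
time: 6.7
tcp_pos: [0.466, 0.1593, 0.1639]
orientation: [0.0, 1.0, 0.011, 0.0]
force: [-0.0, 0.7, -0.1]
finger_gap: -0.0002
```

```bash
python3 - <<'E'
from h import *
S=cams.get_image('side')
b=cv2.resize(S['img'][160:290,260:420],None,fx=4.5,fy=4.5,interpolation=cv2.INTER_CUBIC)
cv2.imwrite('pics/s4.png',b[:,:,::-1])
E
```

```text
(no output)
```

View pics/s4.png

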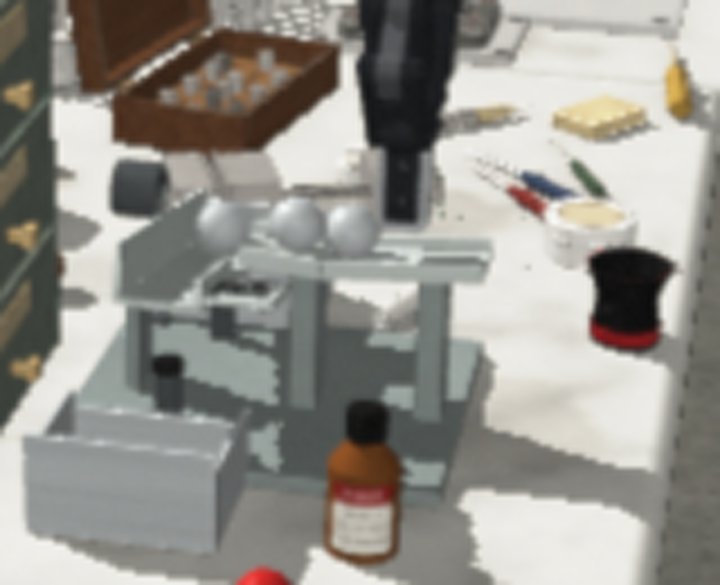

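Ball 1 is just going over the lip. I'll keep pushing.

Call:
{"api": "apply_moves", "payload": {"series": "0 0 0 0 0 0 0; 0 0 0 0 0 0 0; 0 0 0 0 0 0 0; 0.4 0 0 0 0 0 0; 0.4 0 0 0 0 0 0; 0.4 0 0 0 0 0 0; 0.4 0 0 0 0 0 0; 0.4 0 0 0 0 0 0; 0.4 0 0 0 0 0 0; 0 0 0 0 0 0 0; 0 0 0 0 0 0 0; 0 0 0 0 0 0 0"}}

```text
time: 8.25
tcp_pos: [0.4895, 0.1598, 0.1638]
orientation: [0.0, 1.0, 0.011, -0.0]
force: [-0.1, -0.9, -0.9]
finger_gap: -0.0002
```

```bash
python3 - <<'E'
from h import *
S=cams.get_image('side');T=cams.get_image('top')
b=cv2.resize(S['img'][160:290,260:420],None,fx=4.5,fy=4.5,interpolation=cv2.INTER_CUBIC)
cv2.imwrite('pics/s5.png',b[:,:,::-1])
a=cv2.resize(T['img'][160:250,260:390],None,fx=4,fy=4,interpolation=cv2.INTER_CUBIC)
cv2.imwrite('pics/t5.png',a[:,:,::-1])
E
```

```text
(no output)
```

View pics/s5.png

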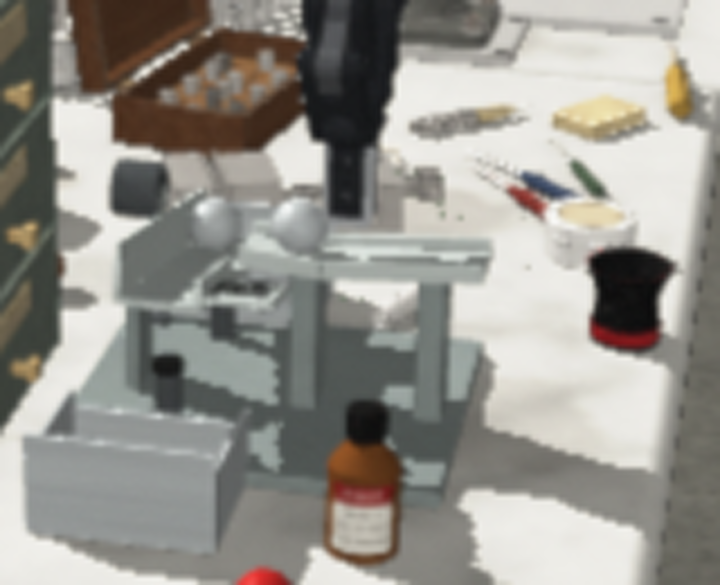

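View pics/t5.png

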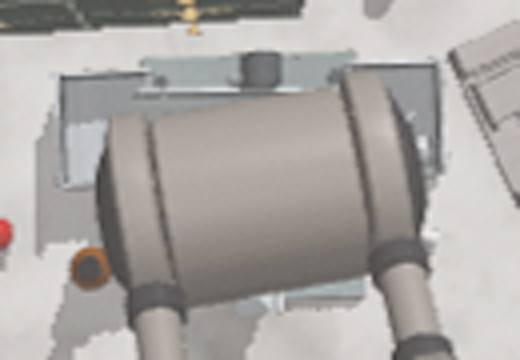

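Call:
{"api": "apply_moves", "payload": {"series": "0 0 0 0 0 0 0; 0 0 0 0 0 0 0; 0 0 0 0 0 0 0; 0 0 0 0 0 0 0"}}

```text
time: 8.85
tcp_pos: [0.4897, 0.1598, 0.1639]
orientation: [0.0, 1.0, 0.011, 0.0]
force: [-0.4, 0.3, -0.4]
finger_gap: -0.0001
```

```bash
python3 - <<'E'
from h import *
S=cams.get_image('side')
b=cv2.resize(S['img'][160:290,260:420],None,fx=4.5,fy=4.5,interpolation=cv2.INTER_CUBIC)
cv2.imwrite('pics/s6.png',b[:,:,::-1])
E
```

```text
(no output)
```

View pics/s6.png

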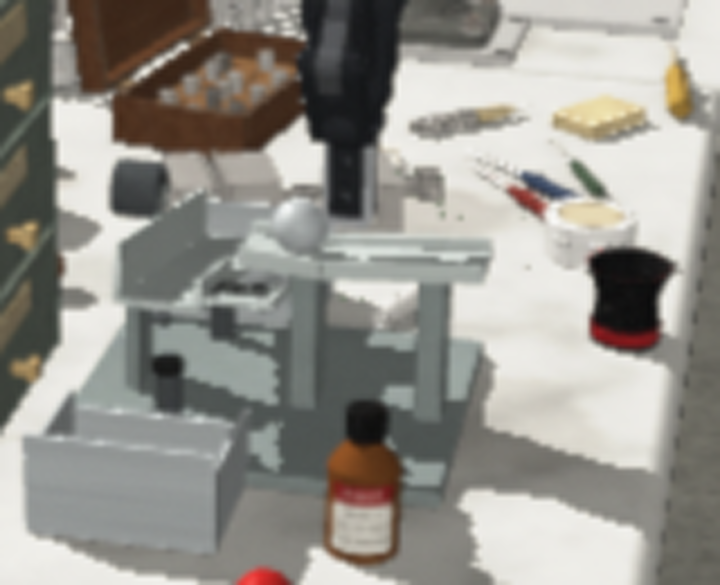

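Ball 2 has gone. Ball 3 is left in the trough.

Call:
{"api": "apply_moves", "payload": {"series": "0.4 0 0 0 0 0 0; 0.4 0 0 0 0 0 0; 0.4 0 0 0 0 0 0; 0.4 0 0 0 0 0 0; 0.4 0 0 0 0 0 0; 0.4 0 0 0 0 0 0; 0.3 0 0 0 0 0 0; 0 0 0 0 0 0 0; 0 0 0 0 0 0 0; 0 0 0 0 0 0 0; 0 0 0 0 0 0 0; 0 0 0 0 0 0 0"}}

```text
time: 10.4
tcp_pos: [0.5166, 0.1605, 0.1639]
orientation: [0.0, 1.0, 0.011, 0.0]
force: [-0.1, -0.1, 0.0]
finger_gap: -0.0001
```

```bash
python3 - <<'E'
from h import *
S=cams.get_image('side')
b=cv2.resize(S['img'][160:290,260:420],None,fx=4.5,fy=4.5,interpolation=cv2.INTER_CUBIC)
cv2.imwrite('pics/s7.png',b[:,:,::-1])
E
```

```text
(no output)
```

View pics/s7.png

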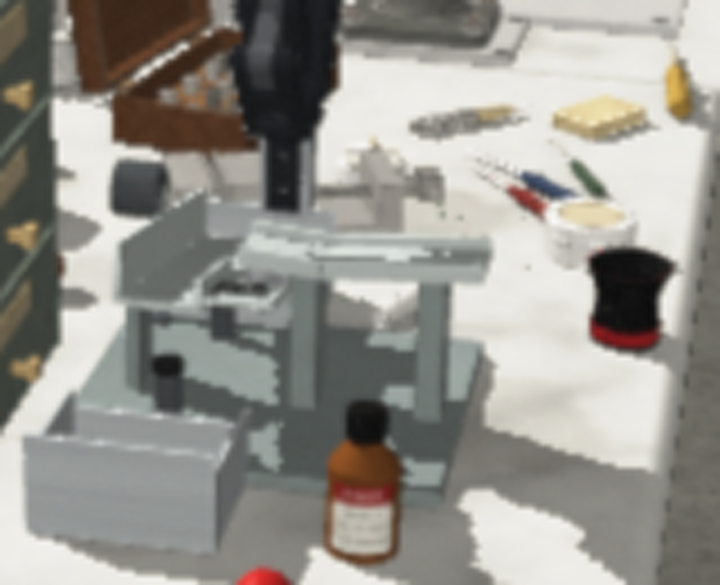

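Call:
{"api": "apply_moves", "payload": {"series": "-2 0 0 0 0 0 0; 0 0 -5 0 0 0 0; 0 0 -5 0 0 0 0; -2 4.5 0 0 0 0 0; -2 4.5 0 0 0 0 0; -2 4.5 0 0 0 0 0; -2 4.5 0 0 0 0 0; -2 4.5 0 0 0 0 0; 0 4.5 0 0 0 0 0; 0 4.5 0 0 0 0 0; 0 0 0 0 0 0 0; 0 0 0 0 0 0 0"}}

```text
time: 11.95
tcp_pos: [0.4036, -0.1568, 0.2638]
orientation: [-0.0, 1.0, 0.011, -0.0]
force: [0.2, 0.2, 0.6]
finger_gap: 0.0001
```

```bash
python3 - <<'E'
from h import *
S=cams.get_image('side');T=cams.get_image('top')
b=cv2.resize(S['img'][180:310,250:420],None,fx=4.5,fy=4.5,interpolation=cv2.INTER_CUBIC)
cv2.imwrite('pics/s8.png',b[:,:,::-1])
a=cv2.resize(T['img'][160:260,245:395],None,fx=5.3,fy=5.3,interpolation=cv2.INTER_CUBIC)
cv2.imwrite('pics/t8.png',a[:,:,::-1])
E
```

```text
(no output)
```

View pics/t8.png

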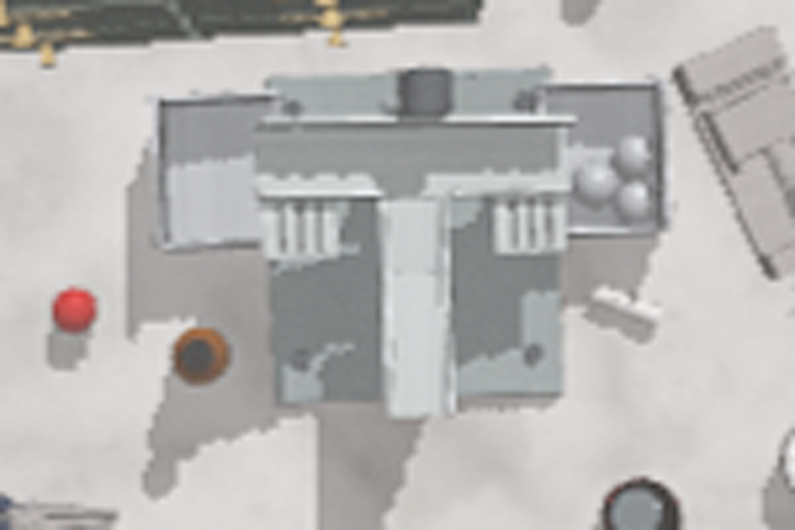

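View pics/s8.png

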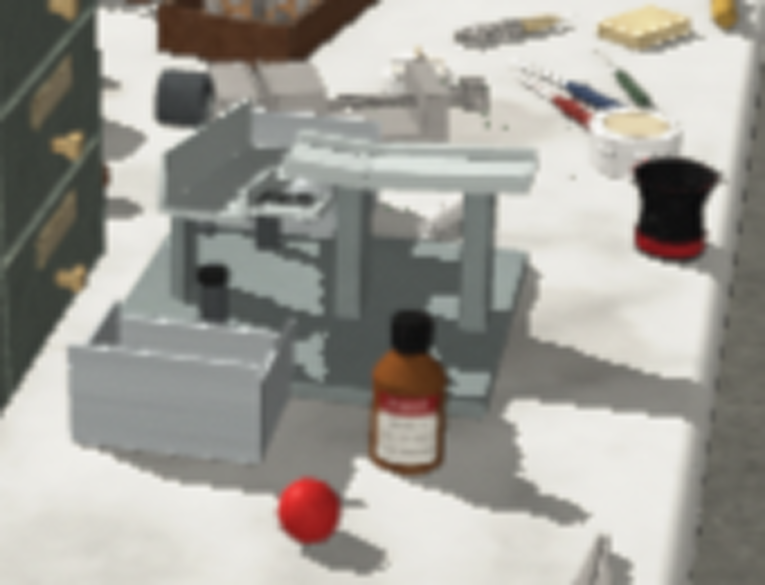

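All three balls are in the right tray, at top crop (598,182), (632,153) and (634,200). Nothing else has moved. I'll let them settle, check that they are at rest, and hand in.

Call:
{"api": "apply_moves", "payload": {"series": "0 0 0 0 0 0 0; 0 0 0 0 0 0 0; 0 0 0 0 0 0 0; 0 0 0 0 0 0 0; 0 0 0 0 0 0 0; 0 0 0 0 0 0 0; 0 0 0 0 0 0 0; 0 0 0 0 0 0 0; 0 0 0 0 0 0 0; 0 0 0 0 0 0 0; 0 0 0 0 0 0 0; 0 0 0 0 0 0 0"}}

```text
time: 13.55
tcp_pos: [0.4039, -0.1572, 0.2639]
orientation: [0.0, 1.0, 0.011, 0.0]
force: [-0.1, -0.7, 0.2]
finger_gap: 0.0002
```

```bash
python3 - <<'E'
from h import *
from station import sign_off
T=cams.get_image('top')
a=cv2.resize(T['img'][160:260,245:395],None,fx=5.3,fy=5.3,interpolation=cv2.INTER_CUBIC)[:,:,::-1]
cv2.imwrite('pics/t9.png',a)
d=np.abs(a.astype(int)-cv2.imread('pics/t8.png')).max(2)
print('diff: max tray',d[60:260,540:680].max(),'all',d.max(),observe()['time'])
if d[60:260,540:680].max()<25: print(sign_off())
E
```

```text
diff: max tray 4 all 8 13.6
the job is handed in; nothing more can be done
None
```

The job is done and handed in at 13.6 s: all three steel balls are at rest in the right tray, at the end that stood raised at the start.

- **Gate:** It started with its right end up. I pressed the right tab down with the closed fingertips until the gate rocked over on to its other stop, and confirmed that in the side view before any pushing.
- **Balls:** I then pushed the three balls slowly along the trough and over the lip.
- **Last checks:** The trough is empty, the gate still has its left end up, and the arm stands clear of everything. Two top views about 1.6 s apart are nearly identical, so the balls are still. The bottle, collet, loupe and red ball look unmoved in the crops. The tin, the brown ball and most of the pliers lay outside them, so I did not check those at the end. No check failed or disagreed.

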